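Feed a turning blank through the chute flap

ROBOT

A 6-joint arm with a two-finger parallel gripper is mounted at the origin on a cart in front of the work surface, level with it; the furniture and walls round the work are solid. World frame = base frame: x ahead of the robot, y to its left, z up, the work surface at z = 0. Lengths are in m, angles in rad, forces in N, time in s.
With the tool pointing down it reaches from about 0.35 to 0.975 m from the base axis. Payload 4.9 kg.
Tool frame: the origin (TCP) lies on the centre line of the jaws, within the pads' length; the fingertips stand 8 mm ahead of it and the grasp point (between the pads) lies 11 mm behind it (r.tips_ahead is the distance from the TCP to the fingertips, in m); z points along the fingers, y is the line along which they close (so a half turn about z gives the same grasp; the last joint's range is limited). The gripper opens to 85 mm and grips with 20 to 120 N. Pads are 22 mm wide; open, the fingers measure 114 mm over their backs; the gripper's body (76 mm by 85 mm) begins 54 mm behind the grasp point. The pads swing forward as they close: fully open they stand 13 mm farther back than shut.
Start: joints at [1.128, 0.053, 1.613, -0, 1.476, -0.119], TCP at [0.199, 0.593, 0.211] pointing down, gripper open.
Joint ranges: [-3.01, 3.01], [-1.01, 2.22], [0.06, 2.58], [-1.02, 4.17], [0.09, 2.62], [-3.14, 3.14]. Speed limits (rad/s): [2.57, 2.57, 3.14, 3.14, 3.14, 3.14].

INTERFACE

Orientations are given as a rotation vector (axis times angle).
In Python, from station import get_state, capture, camera_model, order, boxes_of, tip_of, r gives the robot as it stands.
- The arm moves only by the shell command python3 -m creep 'ROWS' [OPENING]. ROWS is text: rows parted by semicolons, each of 6 numbers parted by spaces: the shift along the tool's x, y, z in m, then the turn, a rotation vector about the tool's x, y, z in degrees. A call has 1 to 20 rows; each row shifts and turns the commanded pose from where the row before left it, along the tool's axes as they then stand; what a row does not reach is not made up. A row lasts 1/10 s, in which the tool goes at most 50 mm and 8.59 degrees, less where a joint would pass 70% of its speed; a pose out of reach is approached as far as the arm can. A call with a gripper value outside its range is refused whole. OPENING is the closure, from -1 (fully open) to 1 (shut), so that 0 is half open, set as the call begins (- or left out, the last holds). The fingers move at their own pace and stop on an object; the grip force is fixed at half the most. Time passes only in rows, so rows that do not move let the fingers close. It gives the time, the measured TCP pose, the force, the opening and the grip force at its end, in the units of the state.
- get_state(): the state, without advancing time (a new reading comes with each control period).
- capture(name): name is "scene" or "top" or "wrist"; returns the picture (384x512x3 uint8, blue, green, red); there is no depth.
- camera_model(name): a dict with "fx", "fy", "cx", "cy" (pixels), "pose" (4x4, takes a point from camera to world coordinates); the wrist camera has in their place "T_tool_cam" (4x4, takes a point from camera to tool coordinates, whose origin is the TCP and whose axes are the flange's). Camera axes: x right, y up, looking along -z (the intrinsics and any distortion apply to the point x, -y, -z); pixel columns grow to the right and rows downward; lengths in m; the calibration is good to about 2 mm. The wrist camera is an equidistant fisheye: a pixel r from the principal point sees the ray r / f radians off the axis. A picture is of the moment at which its call begins: read the wrist's pose just before it. camera_model takes no time and is no camera call.
- order.job_done(): hands the job in; it is judged then, once.
Trained networks look in the newest picture that a camera, given by its name, has taken for a name from the list of things; names that differ only in an ending like _2 or _b are one class to them, and where a whole thing is asked for, a point or a joint stands for the part that bears it (a point fixed in the world has none). Each returns a list of dicts, best first, with "score" (0 to 1); they miss things now and then, are a little off and sometimes report something else, mostly with a low value. They report only what shows in the picture. A call takes as long as a camera call. They do not tell look-alikes from the thing itself.
- boxes_of(thing, camera): "rect" ([left, top, right, bottom] in pixels, round what is visible of it).
- tip_of(thing, camera): "point" ([row, column] in pixels: a listed point, or the origin of a listed thing).
The state is a dict: "time": time; "joint_positions": joint angles; "dq": joint speeds; "joint_efforts": joint torques, N m; "tool_pos": TCP position; "tcp_rot": TCP orientation; "force": force on the tool from outside, world axes, zero at the start; "ft_torque": the same for the moment, N m; "gripper_width": finger opening in m; "grip_force": force on a finger pad.
Only numpy, scipy, OpenCV 4.12 (cv2) and the standard library are available. Lean on these libraries where they do the work, as an engineer would, in place of code of your own. Each camera call takes 0.05 s, during which the arm holds its last target. There are 200 camera calls.

TASK

Push the pale wooden blank that lies on the chute along it with the fingertips, through the yellow gravity flap, so that it slides down the ramp and comes to rest against the end stop; then draw back so that the flap swings shut behind it. Only push it, gently: do not grip or lift it, and leave the other things on the bench where they are.

Things in the scene. Friction and masses are not known exactly. Their poses are not given: they have to be found in the camera images.
- chute: Feed chute of green painted steel, bolted to the bench (does not move). Origin: on the bench top, straight below the flap's hinge line. x axis = feed direction (blank in at -x, out at +x), y to the left of it, z up. A level steel deck, top 120 mm above the bench, 172 mm wide, from x = -310 to -15 mm; then a ramp. Gate posts at x = 0, outside the channel, 200 mm high.
- entry (a point): Middle of the deck's open entry edge, on its top (chute x = -310 mm, z = 120 mm). Two green guide rails, 28 mm high and 8 mm thick, stand on the deck as a funnel: 156 mm apart inside here, narrowing evenly to 70 mm at x = -100 mm, then straight, 70 mm apart, to the deck's end.
- deck_end (a point): Middle of the deck's end (chute x = -15 mm, z = 120 mm), where the ramp begins, falling at 35 degrees, 70 mm wide between side cheeks. Deck, rails, ramp and flap are slippery (friction about 0.2): once the middle of the blank is well past this edge it tips over and slides down the ramp by itself.
- end_stop (a point): Foot of the end stop in the middle of the ramp's lower end, 190 mm down the slope (chute x = 141 mm, z = 11 mm). The stop is a plate square to the ramp, 45 mm high.
- blank: Pale square-section wooden turning blank, 52 x 120 x 51 mm, about 0.23 kg, loose, lying on the chute's deck inside the funnel, its length along the feed to within about 0.12 rad. Origin: centre of its underside; its y axis is its length (120 mm, may point either way along the feed), x its width, z up.
- flap (a joint): Angle of the yellow gravity flap (rad): 0 = hanging shut, grows as its lower edge swings to the chute's +x (downstream) up to 1.5; it cannot swing upstream. A free hinge with no latch: it weighs 60 g, gives way to a light push and falls shut by itself when nothing holds it.
- flap_hinge (a point): Middle of the flap's hinge line, 192 mm above the bench (72 mm above the deck) at the chute's x = 0; the line runs along the chute's y. The flap is 62 mm wide, 4 mm thick and reaches 77 mm down from here, almost to the ramp. A bridge bar crosses over the flap, its top 206 mm above the bench.
- flap_edge (a point): Middle of the flap's lower edge.
- shellac_jar: Bystander: amber jar with a pale lid, 58 mm round, 85 mm tall, loose on the bench farther back beyond the ramp's end. Origin: centre of its underside.
- turned_box: Bystander: dark turned wooden box with a knob on its lid, 62 mm round, 74 mm tall, loose on the bench beside the chute's infeed, on its right. Origin: centre of its underside.
- tape_measure: Bystander: yellow tape measure standing on its edge, 33x76x67 mm, loose on the bench beside the ramp's lower end, on the right. Origin: centre of its underside.
- screw_tin: Bystander: small open round grey tin of screws, 68 mm across, 26 mm tall, loose on the bench beside the ramp, on the left. Origin: centre of its underside.
- marker: Bystander: blue marker pen lying down, 16 mm thick, 142 mm long, loose on the bench beside the infeed, on the left. Origin: centre of its underside.
Things that resemble listed ones, but are neither listed nor needed, are in the scene too. What is shaped like the blank but pink or purple is not meant.

How it is judged:
On the way, in this order (a step that is already met when the one before it is completed fails the run):
1. the blank, still mostly on the deck, is pushed against the flap and swings it open by more than 0.5 rad (value of joint flap above 0.5 rad and x of blank in the frame of chute between -0.09 and 0.02 m), for 0.02 s.
2. the blank has gone through and lies on the ramp (x of blank in the frame of chute between 0.075 and 0.11 m and z of blank in the frame of chute between 0.02 and 0.07 m and linear speed of blank below 0.02 m/s), for 0.1 s.
At the end, for the whole second after the job is handed in: The blank lies at rest (below 20 mm/s) on the ramp against the end stop: the centre of its underside 75 to 110 mm past the flap's hinge line along the feed and 20 to 70 mm above the bench; the flap hangs shut (below 0.06 rad) and still (all of step 2 and value of joint flap below 0.06 rad and velocity of joint flap below 0.1 rad/s); the robot touches nothing.
It fails at once if the blank is lifted: the centre of its underside more than 25 mm above the deck (z of blank in the frame of chute above 0.145 m).
It fails at once if the blank is gripped or shoved hard: more than 20 N between the fingers and the blank (contact force between the fingers and blank above 20 N).
It fails at once if the arm presses on the chute or its flap with more than 25 N (contact force between the arm and chute above 25 N).
It fails at once if a bystander is moved by more than 20 mm (distance of any of shellac_jar, turned_box, tape_measure, screw_tin, marker from where it was at the start of the episode above 0.02 m).
It also fails if it takes over 40 s, if anything falls off the work surface, if the arm or the gripper's body presses on something with over 40 N, if the wrist force passes 120 N, or if a joint passes its speed limit or range.

## Working session

There is one attempt and no reset: what is moved stays moved. The work goes in short steps, Python scripts to look and compute and a shell command to move; the robot and the scene stay as the last step left them, time stands still between calls to the robot, and variables do not carry over. Pictures are saved under pics/ and viewed, at most 10 in all, crops included, and the job is handed in when it is done.

```bash
mkdir -p pics; ls
cat > h.py <<'E'
import numpy as np, cv2
from scipy.spatial.transform import Rotation as R
from station import get_state, capture, camera_model, order, boxes_of, tip_of, r
def ray(cam,row,col):
    m=camera_model(cam); T=np.array(m["pose"])
    d=np.array([(col-m["cx"])/m["fx"],-(row-m["cy"])/m["fy"],-1.])
    return T[:3,3],T[:3,:3]@d
def atz(cam,row,col,z):
    o,d=ray(cam,row,col); return o+d*(z-o[2])/d[2]
def proj(cam,p):
    m=camera_model(cam); T=np.linalg.inv(np.array(m["pose"])); q=T[:3,:3]@np.asarray(p)+T[:3,3]
    return m["cy"]-m["fy"]*q[1]/-q[2], m["cx"]+m["fx"]*q[0]/-q[2]
E
python3 - <<'E'
from h import *
for c in ("scene","top"):
    im=capture(c); cv2.imwrite(f"pics/{c}0.png",im)
    print(c,np.round(np.array(camera_model(c)["pose"])[:3,3],2))
    for t,z in (("entry",.12),("deck_end",.12),("end_stop",.011),("flap_hinge",.192),("blank",.12),("turned_box",0),("marker",0),("screw_tin",0),("tape_measure",0),("shellac_jar",0)):
        for q in tip_of(t,c)[:3]:
            print(t,round(q["score"],2),np.round(q["point"]),np.round(atz(c,*q["point"],z),3))
a=cv2.imread("pics/scene0.png");b=cv2.imread("pics/top0.png")
E
```

```text
pics
scene [ 0.21 -0.64  0.94]
entry 0.74 [272. 270.] [ 0.488 -0.23   0.12 ]
deck_end 0.67 [186. 227.] [0.528 0.062 0.12 ]
end_stop 0.62 [177. 202.] [0.52  0.228 0.011]
flap_hinge 0.68 [210. 221.] [ 0.451 -0.063  0.192]
flap_hinge 0.57 [143. 228.] [0.577 0.145 0.192]
flap_hinge 0.48 [187. 221.] [0.485 0.005 0.192]
blank 0.74 [218. 335.] [ 0.715 -0.18   0.12 ]
blank 0.7 [243. 257.] [ 0.502 -0.145  0.12 ]
blank 0.62 [281. 338.] [ 0.609 -0.327  0.12 ]
turned_box 0.92 [240. 301.] [ 0.658 -0.127  0.   ]
marker 0.72 [279. 208.] [ 0.377 -0.107  0.   ]
screw_tin 0.87 [217. 179.] [ 0.393  0.122 -0.   ]
tape_measure 0.54 [168. 242.] [0.655 0.211 0.   ]
shellac_jar 0.81 [143. 229.] [0.673 0.341 0.   ]
top [ 0.41 -0.02  1.3 ]
entry 0.83 [214. 329.] [ 0.49  -0.245  0.12 ]
entry 0.53 [207. 184.] [0.52  0.198 0.12 ]
deck_end 0.49 [254. 278.] [ 0.373 -0.086  0.12 ]
end_stop 0.85 [211. 183.] [0.517 0.222 0.011]
end_stop 0.47 [207. 223.] [0.528 0.089 0.011]
flap_hinge 0.55 [208. 221.] [0.509 0.078 0.192]
blank 0.98 [213. 358.] [ 0.495 -0.332  0.12 ]
blank 0.92 [164. 328.] [ 0.647 -0.249  0.12 ]
blank 0.78 [211. 299.] [ 0.504 -0.152  0.12 ]
turned_box 0.56 [167. 286.] [ 0.664 -0.126  0.   ]
marker 0.7 [253. 275.] [ 0.374 -0.084  0.   ]
marker 0.61 [172. 187.] [0.652 0.214 0.   ]
screw_tin 0.81 [249. 213.] [0.389 0.123 0.   ]
tape_measure 0.77 [170. 186.] [0.659 0.215 0.   ]
shellac_jar 0.53 [165. 145.] [0.68  0.357 0.   ]
```

View pics/scene0.png

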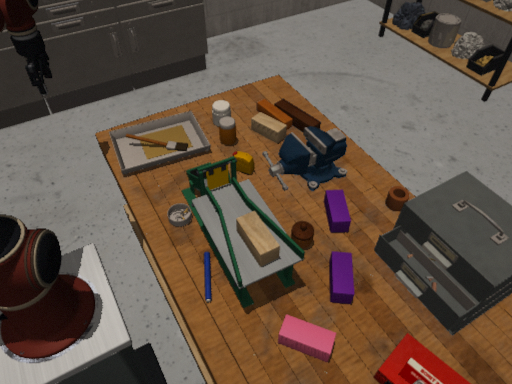

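View pics/top0.png

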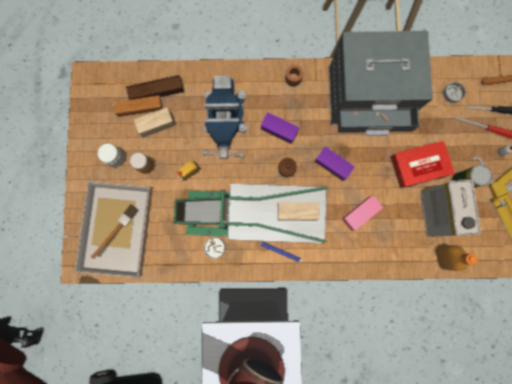

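The blank is the pale block inside the funnel: scene (237,258), top (211,299). Possible confusions are the purple blocks at scene (210,337) and (277,341), the pink one at (337,307), and the pale offcut beyond the ramp at (126,268). Next I check the choice in a close crop, with a chute wireframe overlaid.

```bash
cat >> h.py <<'E'
def chute(ox,oy,yaw):
    c,s=np.cos(yaw),np.sin(yaw)
    return lambda p: np.array([ox+c*p[0]-s*p[1],oy+s*p[0]+c*p[1],p[2]])
LINES=[[(-.31,.086,.12),(-.015,.086,.12),(-.015,-.086,.12),(-.31,-.086,.12),(-.31,.086,.12)],
 [(-.31,.078,.148),(-.1,.035,.148),(-.015,.035,.148)],[(-.31,-.078,.148),(-.1,-.035,.148),(-.015,-.035,.148)],
 [(0,.035,.192),(0,-.035,.192)],[(.141,.035,.011),(.141,-.035,.011)]]
def draw(cam,im,f,box,S,lines,col):
    x0,y0,x1,y1=box; g=cv2.resize(im[y0:y1,x0:x1],None,fx=S,fy=S,interpolation=cv2.INTER_CUBIC) if isinstance(S,int) else im
    for L in lines:
        q=[proj(cam,f(p)) for p in L]
        cv2.polylines(g,[np.int32([((c-x0+.5)*S,(r_-y0+.5)*S) for r_,c in q])],False,col,1)
    return g
E
python3 - <<'E'
from h import *
e=np.array([.489,-.2375]);s=np.array([.5185,.225]);d=s-e;yaw=np.arctan2(d[1],d[0])
u=d/np.linalg.norm(d); m=(e+s)/2; o=m+u*(.31-.141)/2; print(o,yaw)
f=chute(*o,yaw)
g=draw("top",cv2.imread("pics/top0.png"),f,(165,175,345,260),4,LINES,(0,0,255))
h=draw("scene",cv2.imread("pics/scene0.png"),f,(165,145,325,305),3,LINES,(0,0,255))
cv2.imwrite("pics/a.png",g[:, :]);
cv2.imwrite("pics/b.png",h)
E
```

```text
[0.5091288  0.07807863] 1.5070988311777829
```

View pics/a.png

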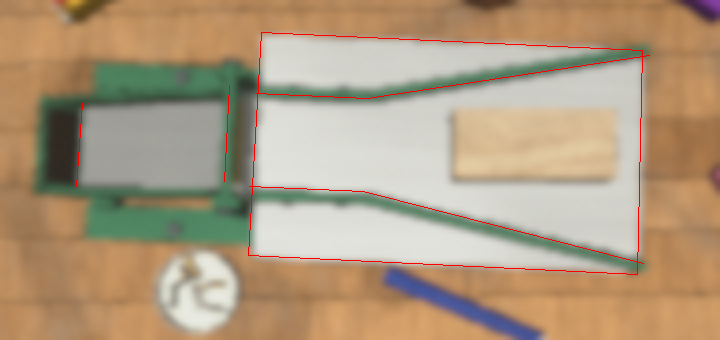

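View pics/b.png

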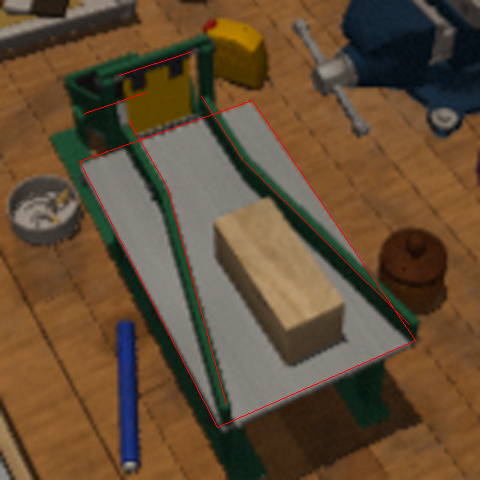

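The close crop shows the pale blank in the funnel at top crop (451–617, 108–181), length along the feed. The wireframe fits to within about 3 mm. Now I work out the approach.

Run:
```python
from h import *
s=get_state(); Rt=R.from_rotvec(s["tcp_rot"]); print(s["time"],s["tool_pos"],s["gripper_width"],r.tips_ahead); print(np.round(Rt.as_matrix(),3))
C=lambda x,y: atz("top",175+y/4-.5,165+x/4-.5,.171)
cs=[C(451,109),C(615,108),C(616,180),C(452,181)]; ctr=np.mean(cs,0); print("corners",np.round(cs,3),"ctr",ctr.round(3))
yaw=1.507;o=np.array([.508,.077]);c,sn=np.cos(yaw),np.sin(yaw)
for p in cs+[ctr]: d=p[:2]-o; print("chute",np.round([c*d[0]+sn*d[1],-sn*d[0]+c*d[1]],3))
# target: tool x along +-feed, z down
u=np.array([c,sn,0])
for sg in (1,-1):
    M=np.c_[sg*u,np.cross([0,0,-1],sg*u),[0,0,-1]]
    print(sg,np.round((Rt.inv()*R.from_matrix(M)).as_rotvec(degrees=True),1))
T=camera_model("wrist").get("T_tool_cam");print(np.round(T,2))
```

```text
1.1 [0.19883694 0.59251071 0.21102659] 0.0854619359788524 0.008
[[-0.948  0.318 -0.   ]
 [ 0.318  0.948  0.   ]
 [ 0.     0.    -1.   ]]
corners [[ 0.527 -0.085  0.171]
 [ 0.525 -0.205  0.171]
 [ 0.473 -0.204  0.171]
 [ 0.474 -0.084  0.171]] ctr [ 0.5   -0.145  0.171]
chute [-0.16  -0.029]
chute [-0.281 -0.035]
chute [-0.283  0.017]
chute [-0.163  0.024]
chute [-0.222 -0.006]
1 [ 0.  -0.  75.1]
-1 [   0.     0.  -104.9]
[[ 0.    0.95  0.32  0.08]
 [ 1.   -0.    0.    0.  ]
 [ 0.    0.32 -0.95 -0.16]
 [ 0.    0.    0.    1.  ]]
```

```bash
python3 -m creep '0 0 -0.01 0 0 8.35;0 0 -0.01 0 0 8.35;0 0 -0.01 0 0 8.35;0 0 -0.01 0 0 8.35;0 0 -0.01 0 0 8.35;0 0 -0.01 0 0 8.35;0 0 -0.01 0 0 8.35;0 0 -0.01 0 0 8.35;0 0 -0.01 0 0 8.3;-0.022 0.033 0 0 0 0;-0.022 0.033 0 0 0 0;-0.022 0.033 0 0 0 0;-0.022 0.033 0 0 0 0;-0.022 0.033 0 0 0 0;-0.022 0.033 0 0 0 0;-0.022 0.033 0 0 0 0;-0.022 0.033 0 0 0 0;0 0 0 0 0 0' 0.4
```

```text
time: 2.9
tool_pos: [0.4542, 0.3972, 0.3007]
tcp_rot: [2.296, 2.142, -0.0]
force: [-0.3, -0.2, -0.4]
gripper_width: 0.026
grip_force: 0.0
```

```bash
python3 -m creep '-0.041 0.005 0 0 0 0;-0.041 0.005 0 0 0 0;-0.041 0.005 0 0 0 0;-0.041 0.005 0 0 0 0;-0.041 0.005 0 0 0 0;-0.041 0.005 0 0 0 0;-0.041 0.005 0 0 0 0;-0.041 0.005 0 0 0 0;-0.041 0.005 0 0 0 0;-0.041 0.005 0 0 0 0;-0.041 0.005 0 0 0 0;-0.041 0.005 0 0 0 0;-0.041 0.005 0 0 0 0;-0.041 0.005 0 0 0 0;-0.041 0.005 0 0 0 0;-0.041 0.005 0 0 0 0;0 0 0 0 0 0;0 0 0 0 0 0'
python3 - <<'E'
from h import *
s=get_state();print(np.round(R.from_rotvec(s["tcp_rot"]).as_matrix(),3),s["gripper_width"],s["joint_positions"])
E
```

```text
time: 4.7
tool_pos: [0.4892, -0.2596, 0.3007]
tcp_rot: [-2.291, -2.148, -0.001]
force: [0.1, 0.4, 0.5]
gripper_width: 0.0256
grip_force: 0.0
[[ 0.065  0.998 -0.   ]
 [ 0.998 -0.065  0.001]
 [ 0.001 -0.001 -1.   ]] 0.025558393910529716 [-6.22580946e-01 -1.54237920e-01  1.66482844e+00  6.59882942e-04
  1.63200401e+00 -5.57917271e-01]
```

```bash
python3 -m creep '0 0 0.03 0 0 0;0 0 0.03 0 0 0;0 0 0.03 0 0 0;0 0 0.03 0 0 0;0 0 0.02 0 0 0;0 0 0 0 0 0'
python3 - <<'E'
from h import *
im=capture("scene");im2=capture("wrist")
cv2.imwrite("pics/c.png",np.hstack([cv2.resize(im[170:330,180:360],(450,400),interpolation=cv2.INTER_CUBIC),cv2.resize(im2,(350,400))]))
E
```

```text
time: 5.3
tool_pos: [0.4875, -0.2564, 0.1573]
tcp_rot: [-2.284, -2.147, 0.002]
force: [0.4, -0.2, -0.2]
gripper_width: 0.0255
grip_force: 0.0
```

View pics/c.png

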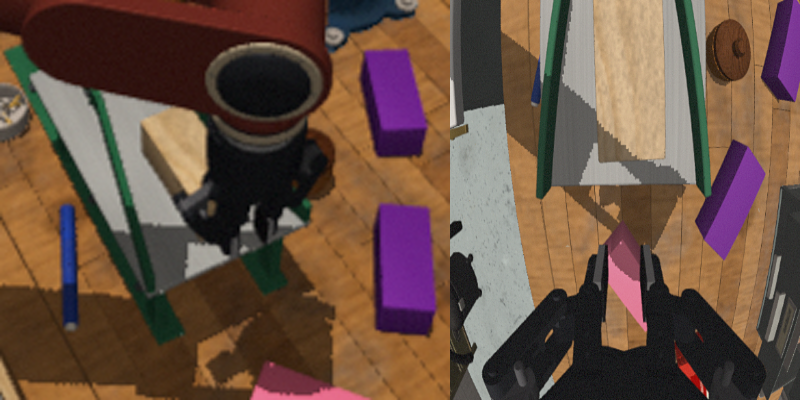

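The picture shows the two fingertips behind the blank's rear end and centred on it (wrist crop, fingers at about column 627, blank at about 628). Pushing gently.

```bash
python3 -m creep '0.01 0 0 0 0 0;0.01 0 0 0 0 0;0.008 0 0 0 0 0;0.004 0 0 0 0 0;0.004 0 0 0 0 0;0.004 0 0 0 0 0;0.004 0 0 0 0 0;0.005 0 0 0 0 0;0.005 0 0 0 0 0;0.005 0 0 0 0 0;0.005 0 0 0 0 0;0.005 0 0 0 0 0;0.005 0 0 0 0 0;0.005 0 0 0 0 0;0.005 0 0 0 0 0;0.005 0 0 0 0 0;0.005 0 0 0 0 0'
python3 - <<'E'
from h import *
im=capture("wrist"); cv2.imwrite("pics/d.png",im)
E
```

```text
time: 7.1
tool_pos: [0.4952, -0.1655, 0.161]
tcp_rot: [2.291, 2.15, -0.0]
force: [-0.2, 0.7, 0.3]
gripper_width: 0.0256
grip_force: 0.0
```

View pics/d.png

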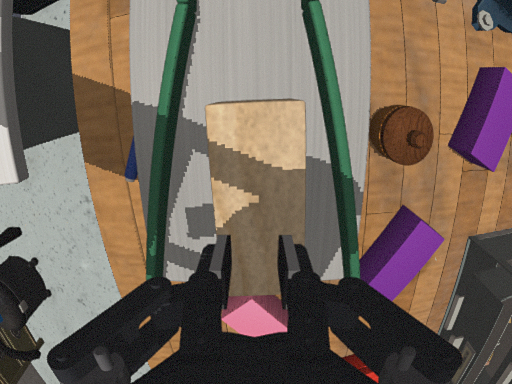

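The wrist view shows the blank's front edge at row 100 (columns 205–305) and the finger pads at rows 237–300. I check by numbers whether the blank has moved.

```bash
cat >> h.py <<'E'
def wz(row,col,z,s):
    m=camera_model("wrist");T=np.array(m["T_tool_cam"]);dx,dy=(col-m["cx"])/m["fx"],(row-m["cy"])/m["fy"]
    th=np.hypot(dx,dy);k=np.sin(th)/max(th,1e-9);d=np.array([dx*k,-dy*k,-np.cos(th)])
    Q=R.from_rotvec(s["tcp_rot"]).as_matrix();o=np.array(s["tool_pos"])+Q@T[:3,3];d=Q@T[:3,:3]@d
    return o+d*(z-o[2])/d[2]
def toch(p,yaw=1.507,o=(.508,.077)):
    d=np.array(p[:2])-o;c,s=np.cos(yaw),np.sin(yaw);return np.round([c*d[0]+s*d[1],-s*d[0]+c*d[1]],3)
E
python3 - <<'E'
from h import *
s=get_state();print(s["time"],s["tool_pos"],toch(s["tool_pos"]))
for p in ((100,207),(99,304),(295,218),(295,300)): print(p,"top",toch(wz(*p,.171,s)))
for p in ((237,222),(237,288)): print("tips",toch(wz(*p,.153,s)))
for p in ((188,165),(188,345)): print("rail",toch(wz(*p,.148,s)))
cv2.imwrite("pics/e.png",cv2.resize(capture("top")[175:260,165:345],None,fx=4,fy=4,interpolation=cv2.INTER_CUBIC))
E
```

```text
7.15 [ 0.49517892 -0.16485224  0.16097713] [-0.242 -0.003]
(100, 207) top [-0.163  0.022]
(99, 304) top [-0.162 -0.028]
(295, 218) top [-0.284  0.021]
(295, 300) top [-0.284 -0.032]
tips [-0.25   0.019]
tips [-0.25  -0.024]
rail [-0.218  0.055]
rail [-0.218 -0.061]
```

View pics/e.png

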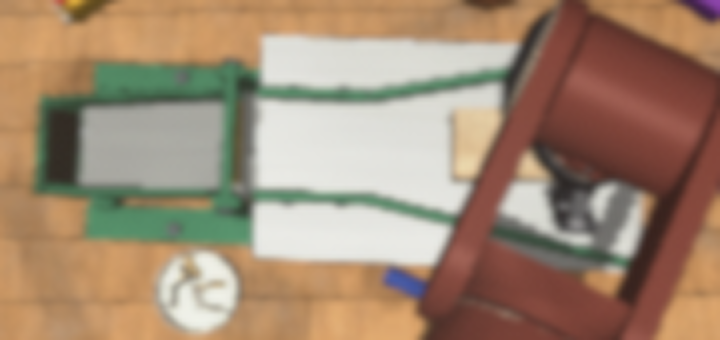

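The blank has not moved: its front edge is still at chute x = -0.163, and there was no contact force. So the tips must be passing above it. I triangulate the tip height from the scene picture taken before the push.

```bash
python3 - <<'E'
from h import *
for row,col in ((270,274),(264,287)):
    for z in (.15,.16,.17,.18,.19): print(z,atz("scene",row,col,z).round(3))
m=camera_model("wrist");print(np.round(m["T_tool_cam"],3),m["fx"],m["cx"],m["cy"])
E
python3 -c "
import cv2,station;im=station.capture('scene');cv2.imwrite('pics/f.png',cv2.resize(im[170:300,200:330],None,fx=4.5,fy=4.5,interpolation=cv2.INTER_CUBIC))"
```

```text
0.15 [ 0.488 -0.245  0.15 ]
0.16 [ 0.484 -0.25   0.16 ]
0.17 [ 0.481 -0.255  0.17 ]
0.18 [ 0.477 -0.26   0.18 ]
0.19 [ 0.474 -0.265  0.19 ]
0.15 [ 0.521 -0.246  0.15 ]
0.16 [ 0.518 -0.251  0.16 ]
0.17 [ 0.514 -0.256  0.17 ]
0.18 [ 0.51  -0.261  0.18 ]
0.19 [ 0.506 -0.266  0.19 ]
[[ 0.     0.947  0.321  0.083]
 [ 1.    -0.     0.001 -0.   ]
 [ 0.001  0.321 -0.947 -0.163]
 [ 0.     0.     0.     1.   ]] 297.3186396354542 254.18705669296227 190.08662606320175
```

View pics/f.png

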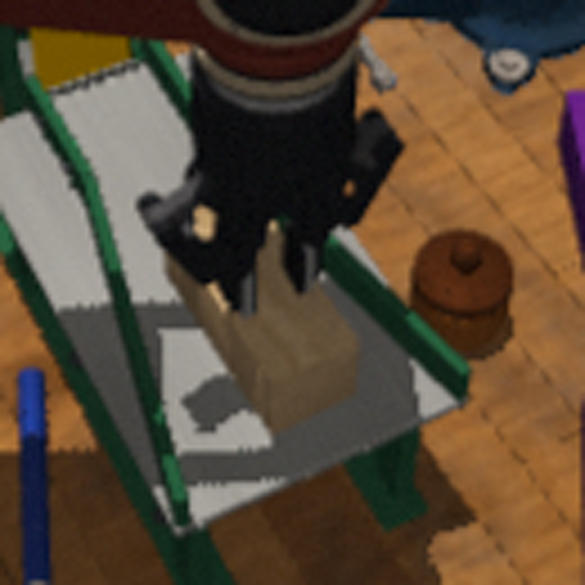

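The scene crop shows the fingertips at (243,310) and (303,292), hovering over the blank's top. They sit 20–30 mm higher than the stated geometry says. I draw back, lower by 35 mm and push again.

```bash
python3 -m creep '-0.01 0 0 0 0 0;-0.015 0 0 0 0 0;-0.015 0 0 0 0 0;-0.015 0 0 0 0 0;-0.015 0 0 0 0 0;-0.015 0 0 0 0 0;-0.01 0 0 0 0 0;0 0 0 0 0 0;0 0 0 0 0 0;0 0 0.007 0 0 0;0 0 0.007 0 0 0;0 0 0.007 0 0 0;0 0 0.007 0 0 0;0 0 0.007 0 0 0;0 0 0 0 0 0;0 0 0 0 0 0'
python3 - <<'E'
from h import *
s=get_state();print(s["force"],toch(s["tool_pos"]))
im=capture("scene")
cv2.imwrite("pics/g.png",cv2.resize(im[190:310,210:340],None,fx=4.5,fy=4.5,interpolation=cv2.INTER_CUBIC))
E
```

```text
time: 8.85
tool_pos: [0.489, -0.2606, 0.1257]
tcp_rot: [-2.291, -2.149, 0.0]
force: [0.6, -0.3, 0.3]
gripper_width: 0.0257
grip_force: 0.0
[ 0.60040523 -0.34706849  0.34707984] [-0.338 -0.003]
```

View pics/g.png

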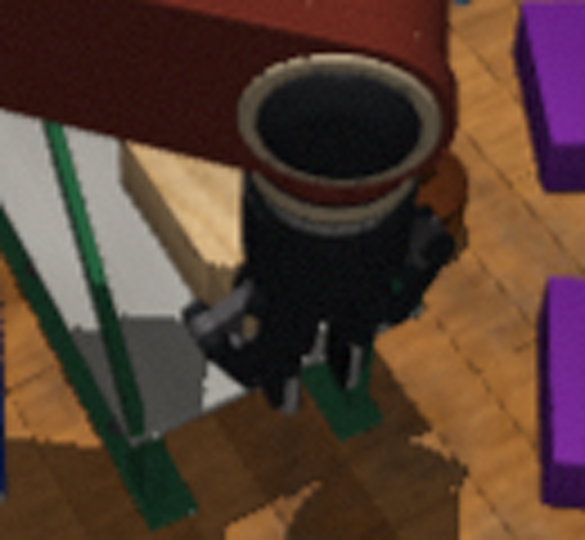

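Run:
```python
from h import *
for z in (.11,.13,.15,.16,.17): print(z,((atz("scene",280.7,274,z)+atz("scene",275.6,288.2,z))/2).round(3))
print("before");
for z in (.15,.17,.18,.19,.2): print(z,((atz("scene",239,254,z)+atz("scene",234.9,267.3,z))/2).round(3))
print(proj("scene",(.489,-.2606,.1257)),proj("scene",(.489,-.2606,.16)))
```

```text
0.11 [ 0.505 -0.252  0.11 ]
0.13 [ 0.498 -0.261  0.13 ]
0.15 [ 0.491 -0.27   0.15 ]
0.16 [ 0.487 -0.275  0.16 ]
0.17 [ 0.483 -0.279  0.17 ]
before
0.15 [ 0.508 -0.152  0.15 ]
0.17 [ 0.501 -0.164  0.17 ]
0.18 [ 0.497 -0.171  0.18 ]
0.19 [ 0.493 -0.177  0.19 ]
0.2 [ 0.489 -0.183  0.2  ]
(np.float64(280.7135480972183), np.float64(277.7288230978069)) (np.float64(272.76552132572004), np.float64(278.4345150933207))
```

The tips now sit at z ≈ 0.15, which is level with the upper half of the blank and clear of the deck. Pushing.

```bash
python3 -m creep '0.008 0 0 0 0 0;0.008 0 0 0 0 0;0.008 0 0 0 0 0;0.004 0 0 0 0 0;0.003 0 0 0 0 0;0.003 0 0 0 0 0;0.003 0 0 0 0 0;0.003 0 0 0 0 0;0.003 0 0 0 0 0;0.003 0 0 0 0 0;0.003 0 0 0 0 0;0.003 0 0 0 0 0;0.005 0 0 0 0 0;0.005 0 0 0 0 0;0.005 0 0 0 0 0;0.005 0 0 0 0 0;0.005 0 0 0 0 0'
python3 - <<'E'
from h import *
s=get_state();print(toch(s["tool_pos"]))
im=capture("wrist");cv2.imwrite("pics/h.png",im)
E
```

```text
time: 10.6
tool_pos: [0.494, -0.1834, 0.126]
tcp_rot: [2.291, 2.15, 0.0]
force: [0.3, -1.1, -0.9]
gripper_width: 0.0254
grip_force: 0.4
[-0.261 -0.003]
```

View pics/h.png

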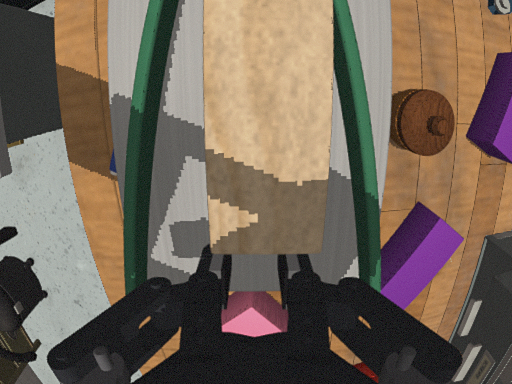

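The wrist view shows the fingertips butting against the blank's rear end (row 253, columns 208–325), with about 1 N of contact force. I compute where it is.

Run:
```python
from h import *
s=get_state()
for p in ((255,210),(252,324),(155,206),(182,328)): print(toch(wz(*p,.171,s)))
for t in ("blank",): 
    for q in tip_of(t,"wrist")[:2]+boxes_of(t,"wrist")[:2]: print(q)
```

```text
[-0.249  0.018]
[-0.248 -0.035]
[-0.202  0.017]
[-0.214 -0.034]
{'point': [250.3, 401.5], 'score': 0.94}
{'point': [318.9, 268.2], 'score': 0.92}
{'rect': [466.3, 54.1, 509.7, 161.2], 'score': 0.8}
{'rect': [197.4, 2.2, 328.4, 255.9], 'score': 0.68}
```

```bash
python3 -m creep '0 0 0 0 5 0;0 0 0 0 5 0;0 0 0 0 5 0;0.0058 0 0.0016 0 0 0;0.0058 0 0.0016 0 0 0;0.0058 0 0.0016 0 0 0;0.0058 0 0.0016 0 0 0;0.0058 0 0.0016 0 0 0;0.0058 0 0.0016 0 0 0;0.0058 0 0.0016 0 0 0;0.0058 0 0.0016 0 0 0;0.0058 0 0.0016 0 0 0;0.0058 0 0.0016 0 0 0;0.0058 0 0.0016 0 0 0;0.0058 0 0.0016 0 0 0;0.0058 0 0.0016 0 0 0;0.0058 0 0.0016 0 0 0;0.0058 0 0.0016 0 0 0;0 0 0 0 0 0'
python3 - <<'E'
from h import *
s=get_state();print(toch(s["tool_pos"]),np.round(R.from_rotvec(s["tcp_rot"]).as_matrix(),2))
im=capture("wrist");cv2.imwrite("pics/i.png",im)
m=camera_model("wrist")
for q in tip_of("blank","wrist")[:3]+boxes_of("blank","wrist")[:3]: print(q)
im=capture("top");cv2.imwrite("pics/j.png",im)
for q in boxes_of("blank","top")[:4]: 
    l,t,rr,b=q["rect"];print(q,toch(atz("top",(t+b)/2,l,.171)),toch(atz("top",(t+b)/2,rr,.171)))
E
```

```text
time: 12.65
tool_pos: [0.4996, -0.0927, 0.1251]
tcp_rot: [-2.149, -2.018, -0.284]
force: [-0.6, 0.6, 0.1]
gripper_width: 0.0256
grip_force: 0.0
[-0.17  -0.002] [[ 0.06  1.    0.02]
 [ 0.96 -0.06  0.26]
 [ 0.26 -0.   -0.97]]
{'point': [127.9, 259.9], 'score': 0.87}
{'point': [200.9, 482.5], 'score': 0.62}
{'rect': [454.0, 151.1, 512.0, 259.0], 'score': 0.93}
{'rect': [206.6, 0.0, 318.6, 242.9], 'score': 0.72}
{'rect': [367.8, 304.1, 454.6, 381.3], 'score': 0.7}
{'rect': [315.4, 144.9, 358.0, 179.8], 'score': 0.98} [-0.269 -0.152] [-0.395 -0.158]
{'rect': [237.7, 203.3, 278.8, 221.5], 'score': 0.87} [-0.046  0.008] [-0.166  0.002]
{'rect': [262.3, 115.3, 300.8, 142.9], 'score': 0.75} [-0.106 -0.247] [-0.222 -0.252]
{'rect': [347.1, 195.8, 384.0, 231.5], 'score': 0.71} [-0.366 -0.004] [-0.473 -0.009]
```

```bash
python3 -m creep '0.0048 0 0.0013 0 0 0;0.0048 0 0.0013 0 0 0;0.0048 0 0.0013 0 0 0;0.0048 0 0.0013 0 0 0;0.0048 0 0.0013 0 0 0;0.0048 0 0.0013 0 0 0;0.0048 0 0.0013 0 0 0;0.0048 0 0.0013 0 0 0;0.0048 0 0.0013 0 0 0;0.0048 0 0.0013 0 0 0;0.0048 0 0.0013 0 0 0;0.0048 0 0.0013 0 0 0;0.0048 0 0.0013 0 0 0;0.0048 0 0.0013 0 0 0;0.0048 0 0.0013 0 0 0;0 0 0 0 0 0'
cat > look.py <<'E'
from h import *
s=get_state();print("tool",toch(s["tool_pos"]),s["tool_pos"].round(3) if hasattr(s["tool_pos"],"round") else s["tool_pos"],np.round(s["force"],1))
for c in ("wrist","top","scene"):
    im=capture(c);cv2.imwrite(f"pics/{c}_{s['time']:.2f}.png",im)
    for q in boxes_of("blank",c)[:5]:
        l,t,rr,b=q["rect"]
        if c=="top" : print(c,round(q["score"],2),np.round(q["rect"]),toch(atz(c,(t+b)/2,l,.171)),toch(atz(c,(t+b)/2,rr,.171)))
        else: print(c,round(q["score"],2),np.round(q["rect"]), toch(wz(b,(l+rr)/2,.171,s)) if c=="wrist" else "")
    if c=="scene": print("edge",[(np.round(q["point"]),round(q["score"],2)) for q in tip_of("flap_edge",c)[:2]],"flap",[(np.round(q["rect"]),round(q["score"],2)) for q in boxes_of("flap",c)[:2]])
E
python3 look.py
```

```text
time: 14.5
tool_pos: [0.5048, -0.0184, 0.1253]
tcp_rot: [-2.15, -2.018, -0.285]
force: [0.2, 0.7, -0.7]
gripper_width: 0.0255
grip_force: 0.0
tool [-0.095 -0.003] [ 0.505 -0.018  0.125] [ 0.2  0.7 -0.7]
wrist 0.94 [203.   0. 320. 242.] [-0.09  -0.006]
wrist 0.67 [445. 211. 510. 314.] [-0.144 -0.143]
wrist 0.42 [344.   3. 410.  38.] [ 0.011 -0.065]
top 0.95 [223. 198. 253. 219.] [-0.003 -0.001] [-0.089 -0.005]
top 0.83 [314. 146. 359. 180.] [-0.265 -0.149] [-0.398 -0.156]
top 0.65 [262. 111. 301. 143.] [-0.106 -0.253] [-0.222 -0.258]
top 0.51 [176. 157. 200. 182.] [ 0.145 -0.11 ] [ 0.073 -0.113]
scene 0.88 [278. 315. 333. 361.] 
scene 0.74 [323. 192. 348. 233.] 
scene 0.71 [209. 170. 239. 207.] 
scene 0.69 [331. 250. 353. 306.] 
edge [] flap []
```

```bash
python3 -m creep '0.0039 0 0.001 0 0 0;0.0039 0 0.001 0 0 0;0.0039 0 0.001 0 0 0;0.0039 0 0.001 0 0 0;0.0039 0 0.001 0 0 0;0.0039 0 0.001 0 0 0;0.0039 0 0.001 0 0 0;0.0039 0 0.001 0 0 0;0 0 0 0 0 0' ; python3 look.py
```

```text
time: 15.8
tool_pos: [0.5064, 0.0136, 0.1253]
tcp_rot: [-2.15, -2.018, -0.283]
force: [-0.7, 0.0, 0.0]
gripper_width: 0.0257
grip_force: 0.0
tool [-0.063 -0.002] [0.506 0.014 0.125] [-0.7  0.   0. ]
wrist 0.94 [217.   0. 300. 138.] [-0.011 -0.004]
wrist 0.91 [439. 233. 510. 337.] [-0.13  -0.145]
wrist 0.72 [102.   0. 387. 374.] [-0.134  0.003]
wrist 0.23 [390. 292. 424. 326.] [-0.11  -0.087]
top 0.95 [174. 201. 205. 221.] [0.141 0.013] [0.052 0.008]
top 0.94 [342. 194. 387. 230.] [-0.352 -0.008] [-0.483 -0.014]
top 0.87 [262. 113. 298. 142.] [-0.104 -0.251] [-0.213 -0.256]
top 0.83 [312. 146. 357. 180.] [-0.259 -0.15 ] [-0.393 -0.156]
top 0.27 [289. 256. 301. 263.] [-0.202  0.136] [-0.235  0.134]
scene 0.89 [331. 252. 351. 306.] 
scene 0.73 [326. 190. 350. 233.] 
edge [(array([184., 216.]), 0.6)] flap [(array([204., 167., 216., 178.]), 0.61)]
```

The blank has slid down the ramp (top camera, columns 174–205). I draw back upstream, then rise.

```bash
python3 -m creep '-0.0097 0 -0.0026 0 0 0;-0.0193 0 -0.0052 0 0 0;-0.0193 0 -0.0052 0 0 0;-0.0193 0 -0.0052 0 0 0;-0.0193 0 -0.0052 0 0 0;-0.0193 0 -0.0052 0 0 0;-0.01 0 -0.03 0 0 0;-0.01 0 -0.04 0 0 0;-0.01 0 -0.04 0 0 0;-0.01 0 -0.03 0 0 0;0 0 0 0 0 0;0 0 0 0 0 0;0 0 0 0 0 0'; python3 look.py
python3 - <<'E'
from h import *
im=capture("top");print([(np.round(q["point"]),round(q["score"],2),toch(atz("top",*q["point"],.045))) for q in tip_of("blank","top")[:4]])
for z in (.045,.075,.09,.11): print(z,[toch(atz("top",211,c,z)) for c in (174,205)])
# expected projection of resting blank: underside centre 60mm up slope from stop
f=chute(.508,.077,1.507);a=np.radians(35);u=np.array([np.cos(a),0,-np.sin(a)]);n=np.array([np.sin(a),0,np.cos(a)]);st=np.array([.141,0,.011])
for cam in ("top","scene"):
    q=np.array([proj(cam,f(st-u*d+n*h+np.array([0,y,0]))) for d in (0,.12) for h in (0,.051) for y in (-.026,.026)])
    print(cam,"expected rect",np.round([q[:,1].min(),q[:,0].min(),q[:,1].max(),q[:,0].max()]))
# yellow flap: shut vs measured pixels in scene
sc=capture("scene");hsv=cv2.cvtColor(sc,cv2.COLOR_BGR2HSV);m=cv2.inRange(hsv,(20,120,60),(35,255,255))
for nm,i in (("now",sc),("start",cv2.imread("pics/scene0.png"))):
    m=cv2.inRange(cv2.cvtColor(i,cv2.COLOR_BGR2HSV),(20,120,60),(35,255,255))[150:205,190:232]
    y,x=np.nonzero(m);print(nm,len(x),x.min()+190,x.max()+190,y.min()+150,y.max()+150)
d=cv2.absdiff(sc,cv2.imread("pics/scene0.png")).max(2);print("diff flap region",(d[160:195,200:230]>40).sum())
E
```

```text
time: 17.5
tool_pos: [0.494, -0.1712, 0.2488]
tcp_rot: [-2.149, -2.016, -0.282]
force: [-0.0, -0.4, -0.7]
gripper_width: 0.0256
grip_force: 0.0
tool [-0.249 -0.002] [ 0.494 -0.171  0.249] [-0.  -0.4 -0.7]
wrist 0.9 [226. 289. 286. 339.] [-0.374 -0.003]
wrist 0.6 [411. 105. 471. 185.] [-0.222 -0.188]
top 0.94 [312. 148. 358. 178.] [-0.26 -0.15] [-0.396 -0.157]
top 0.78 [262. 112. 302. 143.] [-0.106 -0.252] [-0.225 -0.258]
top 0.68 [175. 203. 214. 220.] [0.139 0.015] [0.024 0.009]
top 0.48 [346. 219. 370. 231.] [-0.363  0.029] [-0.432  0.026]
top 0.27 [172. 184. 322. 244.] [0.146 0.021] [-0.292 -0.001]
scene 0.84 [280. 316. 335. 360.] 
scene 0.61 [330. 251. 352. 307.] 
scene 0.38 [202. 172. 209. 186.] 
edge [(array([186., 218.]), 0.62), (array([213., 221.]), 0.57)] flap [(array([208., 172., 226., 190.]), 0.75)]
[(array([131., 279.]), 0.87, array([-0.161, -0.28 ])), (array([163., 330.]), 0.69, array([-0.335, -0.181])), (array([213., 359.]), 0.69, array([-0.433, -0.017])), (array([211., 198.]), 0.56, array([0.091, 0.   ]))]
0.045 [array([0.169, 0.004]), array([ 0.068, -0.001])]
0.075 [array([0.163, 0.006]), array([0.064, 0.001])]
0.09 [array([0.159, 0.007]), array([0.062, 0.003])]
0.11 [array([0.155, 0.009]), array([0.059, 0.004])]
top expected rect [173. 201. 212. 219.]
scene expected rect [190. 161. 222. 187.]
now 269 206 230 173 189
start 366 195 231 156 195
diff flap region 270
```

The blank matches the expected resting place against the stop (rect within 2 px, origin at chute x ≈ 0.091). I check the flap with the arm further out of the view.

```bash
python3 -m creep '0 0.03 -0.03 0 0 0;0 0.04 -0.03 0 0 0;0 0.04 -0.03 0 0 0;0 0.04 -0.03 0 0 0;0 0 0 0 0 0;0 0 0 0 0 0'
python3 - <<'E'
from h import *
sc=capture("scene");cv2.imwrite("pics/k.png",sc)
print("flap",[(np.round(q["rect"]),round(q["score"],2)) for q in boxes_of("flap","scene")[:2]],[(np.round(q["point"]),round(q["score"],2)) for q in tip_of("flap_edge","scene")[:2]])
f=chute(.508,.077,1.507)
for a in (0,.1,.3,.6): 
    q=np.array([proj("scene",f((np.sin(a)*L,y,.192-np.cos(a)*L))) for L in (.0,.077) for y in (-.031,.031)]);print(a,q.round(1).tolist())
for nm,i in (("now",sc),("start",cv2.imread("pics/scene0.png"))):
    m=cv2.inRange(cv2.cvtColor(i,cv2.COLOR_BGR2HSV),(20,120,60),(35,255,255))[160:195,200:234]
    print(nm); print("\n".join("".join(".#"[v>0] for v in row) for row in m))
E
```

```text
time: 18.65
tool_pos: [0.643, -0.2124, 0.366]
tcp_rot: [-2.15, -2.018, -0.283]
force: [-0.9, -0.1, -1.2]
gripper_width: 0.026
grip_force: 0.0
flap [(array([204., 159., 225., 187.]), 0.83)] []
0 [[162.4, 227.2], [169.7, 205.4], [182.3, 228.5], [189.6, 207.8]]
0.1 [[162.4, 227.2], [169.7, 205.4], [180.4, 227.4], [187.6, 206.8]]
0.3 [[162.4, 227.2], [169.7, 205.4], [176.2, 225.2], [183.3, 204.7]]
0.6 [[162.4, 227.2], [169.7, 205.4], [169.1, 222.0], [176.0, 201.6]]
nowTraceback (most recent call last):
  File "<stdin>", line 9, in <module>
  File "<stdin>", line 9, in <genexpr>
  File "<stdin>", line 9, in <genexpr>
TypeError: string indices must be integers, not 'numpy.bool'
```

Run:
```python
from h import *
for nm in ("k","scene0"):
    m=cv2.inRange(cv2.cvtColor(cv2.imread(f"pics/{nm}.png"),cv2.COLOR_BGR2HSV),(20,120,60),(35,255,255))[160:195,200:234]
    print(nm); print("\n".join("".join("#" if v else "." for v in row) for row in m))
im=capture("top");d=cv2.absdiff(im,cv2.imread("pics/top0.png")).max(2)
for t in ("turned_box","marker","screw_tin","tape_measure","shellac_jar"): print(t,[(np.round(q["point"]),round(q["score"],2)) for q in tip_of(t,"top")[:1]])
```

```text
k
....................#.............
..................................
..................................
..................................
..........................##......
..........................##......
..........................##......
.................####.....##......
..............########....##......
.............#########....##......
.............#########..####......
......###....################.....
......###....################.....
......###....###############......
......###....################..#..
......#######################.#...
......#######################.#...
.......######################.....
......#######################.....
.......######################.....
.......######################.....
.......######################.....
.......######################.....
.......#####################......
.......##################.........
.......###############............
.......#############..............
........#########.................
.........#####....................
.........##.......................
..................................
.............
[... 832 characters left out ...]
.
.......#####################......
.......######################.....
.......######################.....
.......#####################......
........#################.........
........##############............
........############..............
........#########.................
.........#####....................
.........##.......................
..................................
..................................
..................................
..................................
..................................
turned_box [(array([169., 289.]), 0.7)]
marker [(array([172., 185.]), 0.71)]
screw_tin [(array([248., 214.]), 0.6)]
tape_measure [(array([212., 328.]), 0.58)]
shellac_jar []
```

The flap's outline is the same as at the start, so it hangs shut. The blank is at the stop and the robot is clear.

```bash
python3 -c "
from station import order;print(order.job_done())"
```

```text
the job is handed in; nothing more can be done
None
```

I pushed the blank through the flap and handed the job in; the cameras show it at rest against the end stop, the flap hanging shut and the arm clear, but the judge returned no verdict.

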